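# Open the takeaway hatch on its stay

## Task

Open the takeaway window for service: lift its perforated stay off the pin, swing the window further outwards and drop the stay's last hole, the one next to the knob, over the pin so that the bar lies down flat and holds the window. Swing the window gently, and leave the things standing on the counter and the sill where they are.

Things in the scene. Friction and masses are not known exactly. Their poses are not given: they have to be found in the camera images.
- hatch: Wooden counter screen holding the window, 715 mm wide, 472 high. Origin: on the counter, mid-thickness of its 60 mm frame. x points out to the customers (away from the robot), y left, z up. Inner sill board: top 50 mm up, reaching to x = -105. Above it a wire rack 341 to 369 mm up reaches to x = -143 mm over the full width: an upright hand does not fit at the stay, lean it back to the robot.
- sash (a joint): Angle of the window, rad: 0 shut, grows as its free right edge swings outwards, stop at 1.4. Side-hung at its left edge; 360 mm wide, 32 thick, about 1.6 kg, stiff hinge (about 0.25 N m), so it stays where it is left. Starts ajar at about 0.15; reads about 0.90 with the last hole on the pin.
- sash_hinge (a point): Point on the vertical hinge line of the window, at the height of the stay bar. At hatch x = 30 mm, y = 200 mm.
- stay_swivel (a joint): Angle of the stay about the vertical pivot on the window, rad, free: 0 when the bar lies along the window towards the hinge, grows as the bar's free end turns towards the staff side. About 0.55 at the start and 0.57 with the last hole on the pin.
- stay (a joint): Lift of the stay bar, rad: 0 when level, lying on the collar of the pin (a hair below 0 off the pin, at its own stop), grows as the knob end is raised, up to 1.2; free, it falls by its own weight (the bar weighs 0.26 kg).
- stay_pivot (a point): Where the stay is pivoted (swivel and lift) to the window's bottom rail, at the bar's mid-thickness, 64.5 mm above the counter; moves with the window, 244 mm from the hinge line. The stay is a straight flat dark steel bar, 22 mm wide, 5 thick, 306 long, with five 12 mm holes at 110, 142.5, 175, 207.5 and 240 mm from here. x along the bar to the knob, z square to its flat.
- first_hole (a point): Centre of the stay's first hole (110 mm from the pivot), at mid thickness of the bar. It is on the pin at the start.
- last_hole (a point): Centre of the stay's last hole, the fifth, the one next to the knob (240 mm from the pivot), at mid thickness of the bar.
- knob_ball (a point): Centre of the stay's ball knob: a dark steel ball of 24 mm diameter on a 12 mm neck standing on the bar 295 mm from the pivot, ball centre 34.5 mm above the bar's mid-thickness (99 mm above the counter when the bar lies level). To be pinched by two fingers; it can turn in them.
- pin_seat (a point): Centre of the upright steel pin (8 mm diameter, round top, rising from an 18 mm collar that carries the bar) on the sill board, at the height where the mid thickness of a stay lying level rests (64.5 mm above the counter). At hatch x = -50 mm, y = 40 mm. 2 mm play all round in a hole.
- pin_tip (a point): Top of the pin, 13.5 mm above pin_seat: the bar's underside (2.5 mm below its mid thickness) must be raised above this to come off.
- mug: Black mug, 80 mm across, 90 mm high, on the counter. Origin: centre of its underside, z up. Bystander.
- sauce: Amber sauce bottle, 62 mm across, 200 mm high, on the counter. Origin: centre of its underside, z up. Bystander.
- spice: Small glass spice jar, 44 mm across, 85 mm high, on the sill board. Origin: centre of its underside, z up. Bystander.
- salt: White salt shaker, 40 mm across, 70 mm high, on the sill board. Origin: centre of its underside, z up. Bystander.
- jam: Amber jam jar, 72 mm across, 100 mm high, on the counter left of the stay. Origin: centre of its underside, z up. Bystander.
- spatula: Spatula, 260 mm long, lying on the counter along its own x. Origin: the middle of its underside. Bystander.
- plate: White plate, 170 mm across, with a bun on it, 61 mm high, on the counter. Origin: centre of its underside, z up. Bystander.

How it is judged:
By the outcome, as a careful person would: the job done as asked, in the order asked, and still so for the second after the job is handed in, with the robot touching nothing.
It also fails if it takes over 50 s, if anything falls off the work surface, if the arm or the gripper's body presses on something with over 40 N, if the wrist force passes 120 N, or if a joint passes its speed limit or range.

## Robot

A 6-joint arm with a two-finger parallel gripper is mounted at the origin on the work surface. World frame = base frame: x ahead of the robot, y to its left, z up, the work surface at z = 0. Lengths are in mm, angles in rad, forces in N, time in s.
With the tool pointing down it reaches from about 350 to 975 mm from the base axis. Payload 7.1 kg.
Tool frame: the origin (TCP) lies midway between the tips of the shut fingers; the grasp point (between the pads) lies 19 mm behind it (ctrl.grasp_offset is the distance from the TCP to the grasp point, in mm); z points along the fingers, y is the line along which they close (so a half turn about z gives the same grasp; the last joint's range is limited). The gripper opens to 88 mm and grips with 3 to 60 N. Pads are 20 mm wide; open, the fingers measure 115 mm over their backs; the gripper's body (75 mm by 178 mm) begins 61 mm behind the grasp point.
Start: joints at [1.137, 0.423, 1.63, -0, 1.089, -0.019], TCP at [251.847, 571.994, 189.575] pointing down, gripper open.
Joint ranges: [-3, 3], [-0.9, 2.11], [0.09, 2.58], [-1.31, 4.45], [0.11, 2.69], [-2.54, 2.54]. Speed limits (rad/s): [2.39, 2.39, 3.01, 3.14, 3.14, 3.14].

## Interface

Orientations are given as a rotation vector (axis times angle).
In Python, from workcell import ctrl gives the robot as it stands. The module is installed in compiled form; this text tells all that it offers.
- The arm moves only by the tool servo_tool, never from a script. Its argument "rows" is a list of rows, each a list of 7 numbers: the turn, a rotation vector about the tool's x, y, z as a fraction of full scale, then the shift along the tool's x, y, z as a fraction of full scale, then the finger opening in mm, from 0 to 87.8. A call has 1 to 10 rows; each row is the pose to reach, as a shift and turn from the pose commanded when the call began, along the tool's axes at that moment; what a row does not reach only later rows make up. Full scale, the value 1, is 20 cm for a shift and 1.5 rad for a turn. A row lasts 1/8 s, in which the tool goes at most 62.5 mm and 10.7 degrees, less where a joint would pass 70% of its speed; a pose out of reach is approached as far as the arm can. A call with a number of a shift or a turn outside -1 to 1 is refused whole. A call with a gripper value outside its range is refused whole. The fingers move at their own pace and stop on an object; the grip force is fixed at half the most. Time passes only in rows, so rows that repeat a pose let the fingers close. It gives the time, the measured TCP pose, the force, the opening and the grip force at its end, in the units of the state.
- ctrl.get_obs(): the state, without advancing time (a new reading comes with each control period).
- ctrl.get_image(name): name is "scene" or "top" or "wrist"; returns (picture, depth): 420x560x3 uint8, red, green, blue; 420x560 float32, mm along the optical axis (not along the pixel's ray), 0 where there is no reading.
- ctrl.camera_info(name): a dict with "intrinsics" (3x3 intrinsics, pixels), "k1" (the pictures are not rectified: a ray, as slopes to the right and down, at radius r is drawn at 1 + k1 r^2 times it, then the intrinsics apply), "R" (3x3) and "t" (3): a world point X has camera coordinates R X + t. Camera axes: x right, y down, z forward; pixel columns grow to the right and rows downward; lengths in mm; the calibration is good to about 2 mm. A picture is of the moment at which its call begins: read the wrist's pose just before it. camera_info takes no time and is no camera call; for the wrist camera it gives the pose at the moment of the call.
- ctrl.close_job(): hands the job in; it is judged then, once.
The state is a dict: "t": time; "qpos": joint angles; "qvel": joint speeds; "joint_torque": joint torques, N m; "ee_pos": TCP position; "orientation": TCP orientation; "ft_force": force on the tool from outside, world axes, zero at the start; "moment": the same for the moment, N m; "width": finger opening in mm; "grasp_force": force on a finger pad.
Only numpy, scipy, OpenCV 4.12 (cv2) and the standard library are available. Lean on these libraries where they do the work, as an engineer would, in place of code of your own. Each camera call takes 0.05 s, during which the arm holds its last target. There are 200 camera calls.

## Working session

There is one attempt and no reset: what is moved stays moved. The work goes in short steps, Python scripts to look and compute and a tool call to move; the robot and the scene stay as the last step left them, time stands still between calls to the robot, and variables do not carry over. Pictures are saved under pics/ and viewed, at most 10 in all, crops included, and the job is handed in when it is done.

Besides the shell and the picture viewer there is one more tool, called after ">>>" as name(argument=value, ...) on one line, values as JSON. servo_tool: Moves the arm, as the interface text tells. Its arguments: {"type":"object","properties":{"rows":{"type":"array","items":{"type":"array","items":{"type":"number"}}}},"required":["rows"]}

```bash
mkdir -p pics
cat > h.py <<'E'
import numpy as np, cv2
from scipy.spatial.transform import Rotation as R
from workcell import ctrl
def grab(n):
    i=ctrl.camera_info(n); p,d=ctrl.get_image(n); return p,d,i
def pts(d,i,uv):
    uv=np.asarray(uv,float).reshape(-1,2); r=ray(i,uv)
    z=np.array([d[int(v),int(u)] for u,v in uv])
    return (r*z[:,None]-i['t'])@i['R']
def ray(i,uv):
    uv=np.asarray(uv,float).reshape(-1,1,2)
    K=np.array(i['intrinsics'],float)
    n=cv2.undistortPoints(uv,K,np.array([i['k1'],0,0,0,0.]))[:,0]
    return np.c_[n,np.ones(len(n))]
def onz(i,uv,z):
    r=ray(i,uv)@i['R']; c=-i['R'].T@i['t']
    return c+r*((z-c[2])/r[:,2])[:,None]
def proj(i,X):
    X=np.atleast_2d(X)@i['R'].T+i['t']; n=X[:,:2]/X[:,2:]
    r2=(n**2).sum(1,keepdims=True); n=n*(1+i['k1']*r2)
    K=i['intrinsics']; return np.c_[n[:,0]*K[0][0]+K[0][2],n[:,1]*K[1][1]+K[1][2]]
E
python3 - <<'E'
from h import *
o=ctrl.get_obs(); print(o['t'],o['ee_pos'],o['orientation'],ctrl.grasp_offset)
ims=[]
for n in ['scene','top','wrist']:
    p,d,i=grab(n); np.savez('%s0.npz'%n,p=p,d=d)
    import pickle; pickle.dump(i,open('%s0.pkl'%n,'wb'))
    print(n,(-i['R'].T@i['t']).round(), i['R'][2].round(2))
    cv2.imwrite('pics/%s0.png'%n,p[:,:,::-1])
E
```

```text
0.0 [251.59698334 571.44655413 188.78958577] [-6.46849633e-01 -3.07392694e+00  2.37298270e-03] 18.700000000000003
scene [ 254.   72. 1007.] [ 0.32 -0.11 -0.94]
top [ 260.  -20. 1513.] [ 0.21 -0.01 -0.98]
wrist [181. 604. 383.] [ 0.26 -0.12 -0.96]
```

View pics/scene0.png

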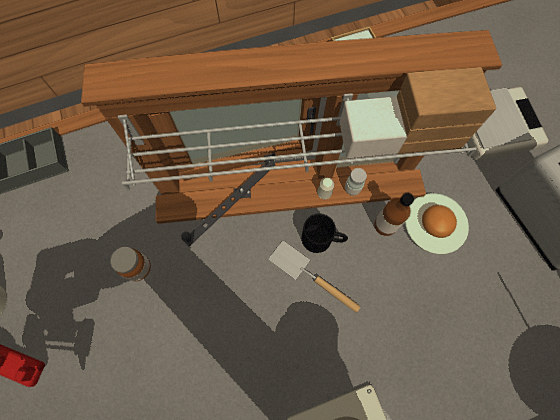

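View pics/top0.png

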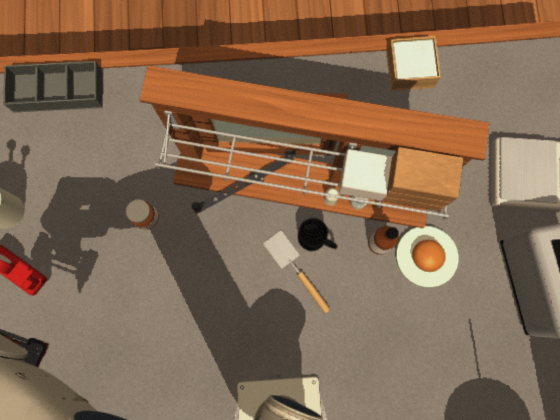

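The scene view shows the dark bar running from its pivot at about (270,160) to the knob at (188,239). In the top view the knob is at about (197,207). The jam jar is at (130,263) and the mug at (319,232). I'll zoom in next.

Run:
```python
import cv2,numpy as np
a=cv2.imread('pics/scene0.png')[140:260,140:300]; b=cv2.imread('pics/top0.png')[140:230,150:330]
a=cv2.resize(a,None,fx=5,fy=5,interpolation=cv2.INTER_CUBIC); cv2.imwrite('pics/sc.png',cv2.convertScaleAbs(a,alpha=1.6))
b=cv2.resize(b,None,fx=4.4,fy=4.4,interpolation=cv2.INTER_CUBIC); cv2.imwrite('pics/tc.png',cv2.convertScaleAbs(b,alpha=1.8))
```

```text
(no output)
```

View pics/sc.png

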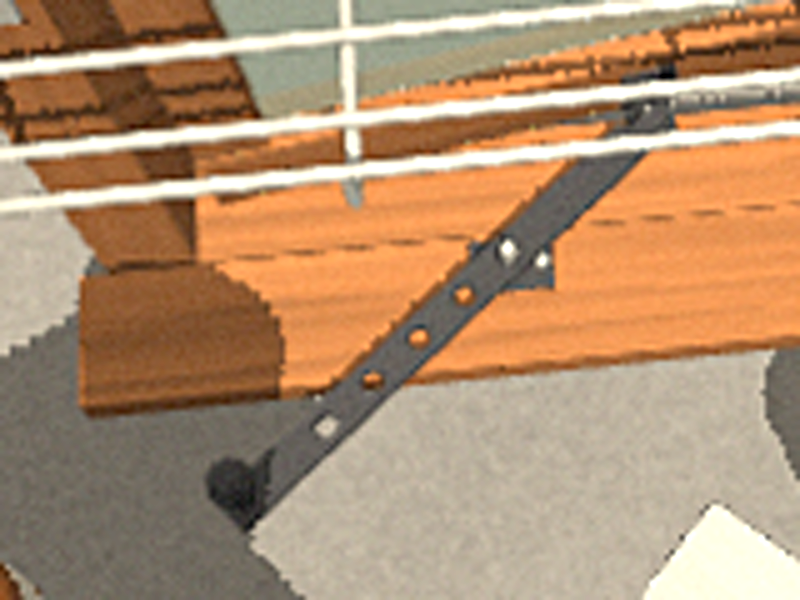

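View pics/tc.png

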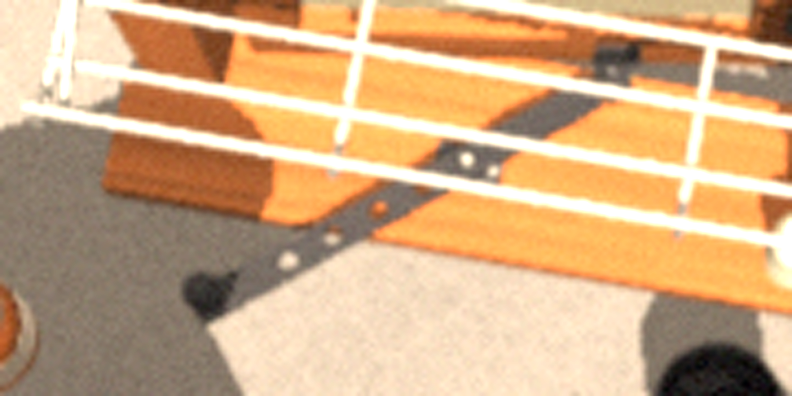

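Run:
```python
from h import *
import pickle
S=pickle.load(open('scene0.pkl','rb'));T=pickle.load(open('top0.pkl','rb'))
sd=np.load('scene0.npz')['d'];sp=np.load('scene0.npz')['p']
s=lambda a:(np.array(a,float)+.5)/5-.5+140
t=lambda a:(np.array(a,float)+.5)/4.4-.5+np.array([150,140])
hs=onz(S,s([[464,294],[419,337],[372,379],[327,426]]),64.5); print('scene holes 2-5',hs.round(1))
ht=onz(T,t([[380,208],[332,238],[288,260]]),64.5); print('top 3-5',ht.round(1))
print('pin tip',onz(S,s([[508,250]]),77).round(1),onz(T,t([[466,158]]),77).round(1))
print('knob',onz(S,s([[234,485]]),99).round(1),onz(T,t([[207,292]]),99).round(1))
print('pivot',onz(S,s([[650,105]]),67),onz(T,t([[612,68]]),67))
# sill front edge, top edge z=50: wood mask via gradient along columns
e=onz(S,s([[85,400],[790,338]]),50);print('edge S',e.round(1))
e2=onz(T,t([[105,186],[790,312]]),50);print('edge T',e2.round(1))
for q in (e,e2,hs[[3,0]]): v=q[1]-q[0]; print(np.arctan2(v[0],-v[1]).round(4))
# bystanders
for n,uv,z in [('jam',(123,256),100),('mug',(319,226),90),('sauce',(407,199),200),('plate',(437,223),15),('salt',(327,184),120),('spice',(356,174),135),('spat',(290,259),5)]:
  print(n,onz(S,[uv],z)[0].round())
```

```text
scene holes 2-5 [[645.4  53.   64.5]
 [630.9  82.2  64.5]
 [617.5 111.7  64.5]
 [601.4 140.7  64.5]]
top 3-5 [[631.1  82.5  64.5]
 [613.6 113.8  64.5]
 [601.3 142.2  64.5]]
pin tip [[655.4  24.4  77. ]] [[656.7  25.6  77. ]]
knob [[575.7 189.2  99. ]] [[576.3 188.9  99. ]]
pivot [[712.88079675 -74.24707858  67.        ]] [[712.68802584 -71.09125384  67.        ]]
edge S [[664.3 255.8  50. ]
 [568.4 -98.8  50. ]]
edge T [[ 661.4  258.8   50. ]
 [ 548.9 -172.9   50. ]]
-0.2642
-0.2549
0.465
jam [582. 345. 100.]
mug [ 491. -123.   90.]
sauce [ 452. -307.  200.]
plate [ 407. -439.   15.]
salt [ 577. -177.  120.]
spice [ 571. -250.  135.]
spat [456. -36.   5.]
```

```bash
cat >> h.py <<'E'
PIN=np.array([656.5,25.]); YAW=-.255
def Rz(a): return np.array([[np.cos(a),-np.sin(a)],[np.sin(a),np.cos(a)]])
HINGE=PIN+Rz(YAW)@[80,160]
def hand(az,b):
    az=np.radians(az); h=np.array([np.cos(az),np.sin(az),0]); k=np.array([0,0,1.])
    z=-np.sin(b)*h-np.cos(b)*k; x=np.cos(b)*h-np.sin(b)*k
    return np.c_[x,np.cross(z,x),z]
def knob(D,lift,az=None):
    """D: horizontal pivot-to-pin distance with bar pointing over the pin -> knob pos, bar azimuth deg"""
    th=np.arccos((178.885**2+244**2-D*D)/(2*178.885*244)); phi=th-.46365
    piv=HINGE+Rz(YAW)@(244*np.array([np.sin(phi),-np.cos(phi)]))
    u=(PIN-piv)/np.linalg.norm(PIN-piv)
    p=piv+u*(295*np.cos(lift)-34.5*np.sin(lift))
    return np.r_[p,64.5+295*np.sin(lift)+34.5*np.cos(lift)],np.degrees(np.arctan2(u[1],u[0]))
def rel(p0,R0,p1,R1):
    """fractions from TCP p0,R0 to p1,R1"""
    return np.r_[R.from_matrix(R0.T@R1).as_rotvec()/1.5,R0.T@(p1-p0)/200].round(3)
def now():
    o=ctrl.get_obs(); return o['ee_pos'],R.from_rotvec(o['orientation']).as_matrix(),o
E
python3 - <<'E'
from h import *
print(knob(110,0),knob(240,0))
p,R0,o=now(); k=np.array([576,189,99.])
H=hand(130,.75); print(rel(p,R0,k+(18.7-110)*H[:,2],H)); print(R0.round(2))
E
```

```text
(array([576.18240017, 191.65620998,  99.        ]), np.float64(115.73108338012197)) (array([605.04363543,  44.42343273,  99.        ]), np.float64(159.31978906512535))
[ 0.114 -0.491  0.291 -1.976 -0.96   0.117]
[[-0.92  0.4  -0.  ]
 [ 0.4   0.92 -0.  ]
 [ 0.   -0.   -1.  ]]
```

>>> servo_tool(rows=[[0.02,-0.1,0.06,-0.15,-0.08,0,87],[0.05,-0.2,0.12,-0.35,-0.18,0,87],[0.07,-0.3,0.17,-0.57,-0.28,0,87],[0.09,-0.4,0.23,-0.8,-0.38,0,87],[0.114,-0.491,0.291,-0.95,-0.46,0,87],[0.114,-0.491,0.291,-0.98,-0.48,0,87],[0.114,-0.491,0.291,-0.98,-0.48,0,87]])

```text
t: 1.02
ee_pos: [392.4, 405.3, 189.5]
orientation: [1.028, 2.207, -0.403]
ft_force: [-0.4, -0.3, 0.3]
width: 86.9
grasp_force: 0.0
```

Run:
```python
from h import *
p,R0,o=now(); k=np.array([576,189,99.])
print(o['t'],o['qpos'],p,np.degrees(R.from_matrix(R0.T@hand(130,.75)).magnitude()))
H=hand(130,.75); print(rel(p,R0,k+(18.7-110)*H[:,2],H))
```

```text
1.025 [ 1.15805119  0.5431545   1.67276131 -0.67095583  1.36893416  0.7506135 ] [392.39166023 405.28682212 189.50724668] 0.17472117753140853
[ 0.    -0.002  0.001 -0.732  0.007  0.839]
```

>>> servo_tool(rows=[[0,0,0,-0.12,0,0.13,87],[0,0,0,-0.3,0,0.33,87],[0,0,0,-0.5,0,0.57,87],[0,0,0,-0.68,0,0.77,87],[0,0,0,-0.732,0.007,0.839,87],[0,0,0,-0.732,0.007,0.839,87]])

```text
t: 1.78
ee_pos: [536.3, 236.4, 167.1]
orientation: [1.03, 2.204, -0.402]
ft_force: [-0.1, -0.3, 0.5]
width: 86.9
grasp_force: 0.0
```

Run:
```python
from h import *
p,R0,o=now(); k=np.array([576,189,99.])
print(o['t'],o['qpos'].round(3),p,np.degrees(R.from_matrix(R0.T@hand(130,.75)).magnitude()))
H=hand(130,.75); print(rel(p,R0,k+(18.7)*H[:,2],H))
im,d,i=grab('wrist'); cv2.imwrite('pics/w1.png',im[:,:,::-1])
print(proj(i,[k,[656.5,25,78]]))
```

```text
1.775 [ 0.8    0.495  1.833 -0.863  1.1    0.628] [536.30376952 236.39810436 167.1489597 ] 0.17350647605188935
[ 0.    -0.001 -0.002  0.005 -0.001  0.554]
[[274.54975793 204.37911922]
 [245.26229176 256.4473395 ]]
```

View pics/w1.png

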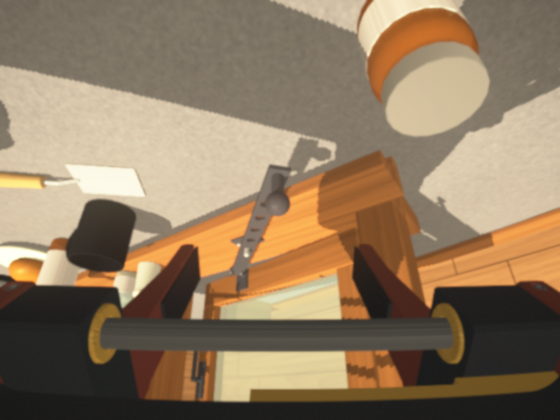

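The wrist view shows the knob at (278,203), about 3 px right of the prediction. The pin is near (247,250) and the jar is clear, top right.

Run:
```python
from h import *
p,R0,o=now(); i=ctrl.camera_info('wrist')
k=onz(i,[[277.8,203]],99)[0]; print(k, onz(i,[[247,250]],77))
k=(k+[576,189,99])/2
H=hand(130,.75); print(k,rel(p,R0,k+(18.7)*H[:,2],H))
```

```text
[576.4282886 193.8025736  99.       ] [[646.00771673  44.91809303  77.        ]]
[576.2141443 191.4012868  99.       ] [ 0.001 -0.001 -0.001  0.008  0.006  0.551]
```

>>> servo_tool(rows=[[0,0,0,0.008,0.006,0.1,87],[0,0,0,0.008,0.006,0.25,80],[0,0,0,0.008,0.006,0.4,70],[0,0,0,0.008,0.006,0.5,60],[0,0,0,0.008,0.006,0.55,50],[0,0,0,0.008,0.006,0.55,40],[0,0,0,0.008,0.006,0.55,32],[0,0,0,0.008,0.006,0.55,29],[0,0,0,0.008,0.006,0.55,29]])

```text
t: 2.95
ee_pos: [584.4, 181.1, 85.4]
orientation: [1.028, 2.203, -0.403]
ft_force: [-0.7, -0.7, -0.6]
width: 29.1
grasp_force: 0.0
```

Run:
```python
from h import *
p,R0,o=now(); print(o['t'],p,p-18.7*R0[:,2],o['width'],o['ft_force'])
im,d,i=grab('wrist'); cv2.imwrite('pics/w2.png',im[60:300,130:430,::-1])
```

```text
2.95 [584.42759486 181.08827897  85.43226669] [576.21753691 190.8349393   99.11757124] 29.096792869462536 [-0.69766848 -0.68962587 -0.6464513 ]
```

View pics/w2.png

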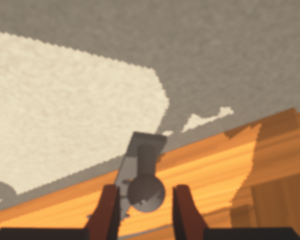

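The ball, at about (146,192) in the crop, sits midway between the fingers, so I'll close.

>>> servo_tool(rows=[[0,0,0,0,0,0,22],[0,0,0,0,0,0,15],[0,0,0,0,0,0,15],[0,0,0,0,0,0,15]])

```text
t: 3.5
ee_pos: [584.4, 180.6, 84.9]
orientation: [1.028, 2.203, -0.404]
ft_force: [-0.1, -0.2, 0.0]
width: 15.0
grasp_force: 0.0
```

Run:
```python
from h import *
p,R0,o=now(); print(o['t'],p-18.7*R0[:,2],o['width'],o['grasp_force'],o['ft_force'])
k0,a0=knob(110,0); off=p-18.7*R0[:,2]-k0; print('off',off)
for l in (.1,.2):
    k,a=knob(110,l); T=k+off; print(rel(p,R0,T+18.7*R0[:,2],R0))
```

```text
3.5 [576.15681637 190.3580223   98.60850901] 15.046830316003273 0.0 [-0.14012356 -0.22586299  0.00132995]
off [-0.0255838  -1.29818767 -0.39149099]
[ 0.     0.     0.    -0.117 -0.006 -0.091]
[ 0.     0.     0.    -0.243 -0.015 -0.17 ]
```

Run:
```python
from h import *
p,R0,o=now()
im,d,i=grab('wrist'); c=cv2.resize(im[120:330,180:380],None,fx=2.8,fy=2.8)
cv2.imwrite('pics/w3.png',c[:,:,::-1]); G=p-18.7*R0[:,2]
print('grasp pt crop px',(proj(i,[G,p])-[180,120])*2.8)
np.save('w3d.npy',d)
```

```text
grasp pt crop px [[263.07367523 374.78922403]
 [263.56037149 342.31047936]]
```

View pics/w3.png

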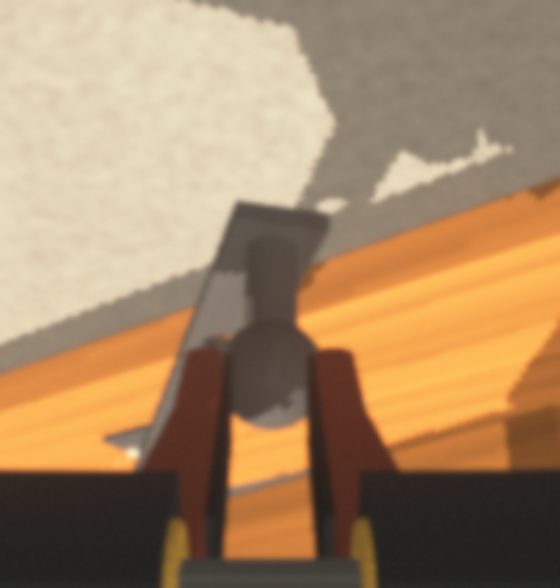

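Run:
```python
from h import *
p,R0,o=now(); d=np.load('w3d.npy'); i=ctrl.camera_info('wrist')
print(i['intrinsics'][0][0],o['width'],o['grasp_force'])
for c in [(270,360),(270,390),(270,405),(272,280),(270,240),(205,365),(335,365),(222,420)]:
    uv=np.array(c)/2.8+[180,120]; print(c,d[int(uv[1]),int(uv[0])],pts(d,i,[uv])[0].round(1), (R0.T@(pts(d,i,[uv])[0]-p)).round(1))
print((R0.T@(proj(i,[p])*0).sum()) if 0 else '')
```

```text
314.8717340790467 14.996275474319134 0.0
(270, 360) 181.65305 [570.8 199.   99.6] [  6.7   1.5 -26.3]
(270, 390) 179.99792 [571.9 197.8 105.5] [  1.4   1.5 -29.5]
(270, 405) 181.87572 [574.  195.2 107.5] [ -2.4   1.5 -28.7]
(272, 280) 197.02376 [574.4 195.5  77.9] [17.7  2.  -7. ]
(270, 240) 202.47525 [574.2 195.1  67.3] [24.9  1.5  0.8]
(205, 365) 165.56667 [552.2 202.1 106.9] [ 12.1 -10.7 -41.4]
(335, 365) 167.46591 [572.2 216.6 106.2] [ 11.4  13.8 -39.7]
(222, 420) 146.02887 [546.9 215.1 122.7] [ 11.2  -6.5 -62.1]
```

Run:
```python
from h import *
p,R0,o=now(); d=np.load('w3d.npy'); i=ctrl.camera_info('wrist')
print('cam in tool',R0.T@(-i['R'].T@i['t']-p), 'axis',R0.T@i['R'][2])
for x in (190,205,220,228,320,335):
  for y in (352,360,375,400,430,460):
    uv=np.array((x,y))/2.8+[180,120]; print((x,y),(R0.T@(pts(d,i,[uv])[0]-p)).round(0),end=' ')
  print()
```

```text
cam in tool [  78.63128582    1.2096263  -194.4072798 ] axis [-2.83431737e-01 -5.03139697e-04  9.58992282e-01]
(190, 352) [ 12. -14. -34.] (190, 360) [ 11. -14. -37.] (190, 375) [ 12. -13. -46.] (190, 400) [ 11. -12. -55.] (190, 430) [ 12. -11. -66.] (190, 460) [ 12. -11. -77.] 
(205, 352) [ 12. -11. -34.] (205, 360) [ 12. -11. -40.] (205, 375) [ 12. -10. -46.] (205, 400) [ 12. -10. -55.] (205, 430) [ 12.  -9. -67.] (205, 460) [ 12.  -8. -77.] 
(220, 352) [ 11.  -8. -33.] (220, 360) [ 12.  -8. -38.] (220, 375) [ 12.  -8. -45.] (220, 400) [ 10.  -7. -53.] (220, 430) [ 11.  -7. -65.] (220, 460) [ 10.  -6. -73.] 
(228, 352) [  6.  -7. -21.] (228, 360) [ 11.  -7. -36.] (228, 375) [ 11.  -6. -43.] (228, 400) [  7.  -6. -45.] (228, 430) [  1.  -6. -47.] (228, 460) [ -3.  -6. -49.] 
(320, 352) [ 12.  11. -35.] (320, 360) [ 12.  11. -39.] (320, 375) [ 12.  11. -45.] (320, 400) [ 12.  10. -56.] (320, 430) [ 10.  10. -63.] (320, 460) [ 10.   9. -74.] 
(335, 352) [ 12.  14. -34.] (335, 360) [ 12.  14. -39.] (335, 375) [ 12.  13. -45.] (335, 400) [ 12.  13. -56.] (335, 430) [ 12.  12. -67.] (335, 460) [ 12.  11. -77.]
```

The fingertips show at tool z of about -34, while the ball centre is at about -18. The real tips are therefore about 34 mm behind the reported TCP, and the fingers closed short of the ball. I'll open, advance and check.

>>> servo_tool(rows=[[0,0,0,0,0.004,0,40],[0,0,0,0,0.004,0,50],[0,0,0,0,0.006,0.03,50],[0,0,0,0,0.006,0.06,50],[0,0,0,0,0.006,0.09,50],[0,0,0,0,0.006,0.1,50],[0,0,0,0,0.006,0.1,50]])

```text
t: 4.42
ee_pos: [594.0, 170.7, 70.1]
orientation: [1.028, 2.204, -0.404]
ft_force: [0.1, -0.5, -0.4]
width: 50.0
grasp_force: 0.0
```

Run:
```python
from h import *
p,R0,o=now(); im,d,i=grab('wrist'); print(o['t'],p,o['width'],o['ft_force'])
X=np.array([[u,v] for v in range(150,330) for u in range(130,430) if d[v,u]>0])
P=(pts(d,i,X)-p)@R0; g=im[X[:,1],X[:,0]].astype(int)
red=(g[:,0]>1.6*g[:,1])&(abs(P[:,1])<70)&(P[:,0]<20)&(P[:,0]>-20)&(P[:,2]<10)&(g[:,0]<130)
for s in (P[:,1]<0,P[:,1]>0):
    q=P[red&s]; print('finger',len(q),np.percentile(q[:,2],[50,95,99]),np.percentile(abs(q[:,1]),[1,50]),np.median(q[:,0]))
dark=(g.max(1)-g.min(1)<25)&(abs(P[:,1])<16)&(P[:,2]>-60)&(P[:,2]<-25)&(g.max(1)<130); q=P[dark]; print('ball',len(q),q.mean(0),q[:,2].min(),q[:,1].min(),q[:,1].max())
```

```text
4.425 [594.01323029 170.74675748  70.09669538] 50.04302973052323 [ 0.14106883 -0.50262603 -0.36373933]
finger 1420 [-80.94406277 -45.61919752 -39.46671034] [25.13195844 28.7707084 ] 12.148576119118815
finger 1531 [-78.78275604 -40.15053706 -35.79514111] [26.22322773 30.96163197] 12.15416188644769
ball 1668 [  6.25962453  -0.18764694 -42.03418544] -50.96339181919358 -11.37935249319619 10.33027469445586
```

>>> servo_tool(rows=[[0,0,0,0,0,0.03,50],[0,0,0,0,0,0.06,45],[0,0,0,0,0,0.07,35],[0,0,0,0,0,0.07,25],[0,0,0,0,0,0.07,16],[0,0,0,0,0,0.07,16],[0,0,0,0,0,0.07,16]])

```text
t: 5.35
ee_pos: [600.1, 163.5, 60.0]
orientation: [1.028, 2.203, -0.404]
ft_force: [1.0, -2.2, -1.7]
width: 22.6
grasp_force: 30.0
```

Run:
```python
from h import *
p,R0,o=now(); print(o['t'],p,o['width'],o['grasp_force'],o['ft_force'])
k0,a0=knob(110,0); off=R0.T@(k0-p); print('knob in tool',off)
for l in (.1,.2):
    k,a=knob(110,l); print(rel(p,R0,p+k-k0,R0))
```

```text
5.35 [600.10440027 163.5153732   60.02424116] 22.616103007840362 29.999505579471588 [ 0.9847444  -2.15116883 -1.72033982]
knob in tool [  0.46643668  -0.22994031 -53.69365069]
[ 0.     0.     0.    -0.117 -0.006 -0.091]
[ 0.     0.     0.    -0.243 -0.016 -0.17 ]
```

>>> servo_tool(rows=[[0,0,0,-0.015,0,-0.012,16],[0,0,0,-0.045,-0.002,-0.036,16],[0,0,0,-0.08,-0.004,-0.064,16],[0,0,0,-0.117,-0.006,-0.091,16],[0,0,0,-0.15,-0.008,-0.114,16],[0,0,0,-0.185,-0.011,-0.136,16],[0,0,0,-0.215,-0.014,-0.155,16],[0,0,0,-0.235,-0.016,-0.166,16],[0,0,0,-0.243,-0.016,-0.17,16],[0,0,0,-0.243,-0.016,-0.17,16]])

```text
t: 6.6
ee_pos: [605.7, 152.3, 118.0]
orientation: [1.028, 2.204, -0.403]
ft_force: [-0.6, 1.0, -2.3]
width: 22.6
grasp_force: 30.0
```

```bash
cat > plan.py <<'E'
from h import *
import sys
D0,D1,l0,l1,a0,a1,n=map(float,sys.argv[1:8])
p,R0,o=now(); off=np.array([.47,-.23,-53.69]); print(o['t'],p+R0@off,o['width'],o['grasp_force'],o['ft_force'].round(1),o['qpos'].round(2))
print('model',knob(D0,l0))
for s in np.linspace(0,1,int(n)+1)[1:]:
    s2=s
    k,a=knob(D0+(D1-D0)*s2,l0+(l1-l0)*s2); H=hand(a0+(a1-a0)*s2,.75)
    print(list(rel(p,R0,k-H@off,H)),k.round(),a.round(1))
E
python3 plan.py 110 160 .2 .18 130 145 8
python3 - <<'E'
from h import *
im,d,i=grab('scene'); c=cv2.resize(im[120:270,130:330],None,fx=4,fy=4); cv2.imwrite('pics/s2.png',cv2.convertScaleAbs(c[:,:,::-1],alpha=1.6))
E
```

```text
6.6 [581.74493528 180.41051253 157.0157648 ] 22.645523431839113 29.999980330467224 [-0.6  1.  -2.3] [ 0.61  0.57  1.86 -1.    0.93  0.63]
model (array([581.71103503, 180.18448603, 156.91974952]), np.float64(115.73108338012197))
[np.float64(-0.014), np.float64(-0.0), np.float64(-0.016), np.float64(-0.011), np.float64(-0.05), np.float64(0.016)] [576. 170. 156.] 119.1
[np.float64(-0.029), np.float64(-0.0), np.float64(-0.032), np.float64(-0.025), np.float64(-0.093), np.float64(0.034)] [571. 161. 156.] 122.2
[np.float64(-0.044), np.float64(-0.0), np.float64(-0.048), np.float64(-0.041), np.float64(-0.129), np.float64(0.053)] [568. 151. 155.] 125.1
[np.float64(-0.059), np.float64(-0.0), np.float64(-0.064), np.float64(-0.059), np.float64(-0.16), np.float64(0.074)] [566. 142. 154.] 127.7
[np.float64(-0.074), np.float64(-0.0), np.float64(-0.08), np.float64(-0.077), np.float64(-0.186), np.float64(0.096)] [565. 134. 153.] 130.2
[np.float64(-0.089), np.float64(-0.0), np.float64(-0.096), np.float64(-0.097), np.float64(-0.207), np.float64(0.119)] [564. 125. 153.] 132.5
[np.float64(-0.104), np.float64(-0.0), np.float64(-0.112), np.float64(-0.116), np.float64(-0.225), np.float64(0.142)] [565. 117. 152.] 134.8
[np.float64(-0.118), np.float64(-0.0), np.float64(-0.128), np.float64(-0.137), np.float64(-0.24), np.float64(0.166)] [566. 110. 151.] 136.9
```

View pics/s2.png

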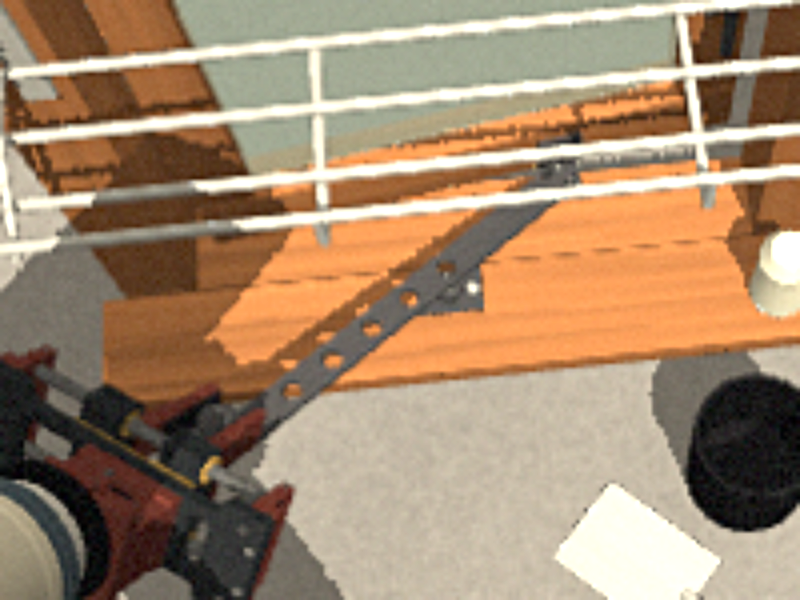

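The bar is raised clear of the pin, with its holes running from (447,265) to (292,390). Now I'll swing gently.

>>> servo_tool(rows=[[-0.003,0,-0.003,-0.002,-0.01,0.003,16],[-0.008,0,-0.009,-0.006,-0.029,0.009,16],[-0.014,0,-0.016,-0.011,-0.05,0.016,16],[-0.021,0,-0.024,-0.018,-0.073,0.025,16],[-0.029,0,-0.032,-0.025,-0.093,0.034,16],[-0.036,0,-0.04,-0.033,-0.112,0.043,16],[-0.044,0,-0.048,-0.041,-0.129,0.053,16],[-0.052,0,-0.056,-0.05,-0.145,0.063,16],[-0.059,0,-0.064,-0.059,-0.16,0.074,16],[-0.059,0,-0.064,-0.059,-0.16,0.074,16]])

```text
t: 7.9
ee_pos: [592.7, 116.2, 115.2]
orientation: [0.878, 2.256, -0.347]
ft_force: [0.7, -0.1, -2.4]
width: 22.1
grasp_force: 30.0
```

```bash
python3 plan.py 135 180 .19 .17 137.5 149 9
```

```text
7.9 [565.41140743 141.02300017 154.11927435] 22.127623694104887 29.999526143074036 [ 0.7 -0.1 -2.4] [ 0.55  0.52  1.99 -1.16  0.8   0.65]
model (array([565.86713093, 142.22562037, 154.09252013]), np.float64(127.70936608781052))
[np.float64(-0.011), np.float64(-0.0), np.float64(-0.011), np.float64(-0.01), np.float64(-0.018), np.float64(0.014)] [565. 135. 153.] 129.7
[np.float64(-0.021), np.float64(-0.0), np.float64(-0.022), np.float64(-0.024), np.float64(-0.04), np.float64(0.031)] [564. 129. 153.] 131.6
[np.float64(-0.032), np.float64(-0.0), np.float64(-0.033), np.float64(-0.037), np.float64(-0.06), np.float64(0.048)] [565. 122. 152.] 133.4
[np.float64(-0.042), np.float64(-0.0), np.float64(-0.044), np.float64(-0.052), np.float64(-0.077), np.float64(0.066)] [565. 116. 152.] 135.2
[np.float64(-0.052), np.float64(-0.0), np.float64(-0.055), np.float64(-0.067), np.float64(-0.092), np.float64(0.084)] [566. 110. 151.] 136.9
[np.float64(-0.062), np.float64(-0.0), np.float64(-0.066), np.float64(-0.082), np.float64(-0.105), np.float64(0.102)] [567. 104. 150.] 138.5
[np.float64(-0.072), np.float64(-0.0), np.float64(-0.076), np.float64(-0.097), np.float64(-0.117), np.float64(0.121)] [569.  98. 150.] 140.1
[np.float64(-0.082), np.float64(-0.0), np.float64(-0.087), np.float64(-0.113), np.float64(-0.126), np.float64(0.14)] [570.  93. 149.] 141.7
[np.float64(-0.092), np.float64(-0.0), np.float64(-0.098), np.float64(-0.128), np.float64(-0.134), np.float64(0.159)] [573.  88. 148.] 143.2
```

```bash
python3 plan.py 135 180 .19 .17 137.5 162 9 | cut -c1-200
```

```text
7.9 [565.41140743 141.02300017 154.11927435] 22.127623694104887 29.999526143074036 [ 0.7 -0.1 -2.4] [ 0.55  0.52  1.99 -1.16  0.8   0.65]
model (array([565.86713093, 142.22562037, 154.09252013]), np.float64(127.70936608781052))
[np.float64(-0.023), np.float64(-0.0), np.float64(-0.023), np.float64(-0.01), np.float64(-0.014), np.float64(0.014)] [565. 135. 153.] 129.7
[np.float64(-0.044), np.float64(-0.0), np.float64(-0.047), np.float64(-0.023), np.float64(-0.031), np.float64(0.03)] [564. 129. 153.] 131.6
[np.float64(-0.066), np.float64(-0.0), np.float64(-0.07), np.float64(-0.036), np.float64(-0.046), np.float64(0.047)] [565. 122. 152.] 133.4
[np.float64(-0.087), np.float64(-0.0), np.float64(-0.093), np.float64(-0.05), np.float64(-0.059), np.float64(0.064)] [565. 116. 152.] 135.2
[np.float64(-0.109), np.float64(-0.0), np.float64(-0.116), np.float64(-0.063), np.float64(-0.069), np.float64(0.081)] [566. 110. 151.] 136.9
[np.float64(-0.131), np.float64(-0.0), np.float64(-0.139), np.float64(-0.077), np.float64(-0.078), np.float64(0.098)] [567. 104. 150.] 138.5
[np.float64(-0.152), np.float64(-0.0), np.float64(-0.162), np.float64(-0.091), np.float64(-0.085), np.float64(0.115)] [569.  98. 150.] 140.1
[np.float64(-0.174), np.float64(-0.0), np.float64(-0.186), np.float64(-0.105), np.float64(-0.091), np.float64(0.132)] [570.  93. 149.] 141.7
[np.float64(-0.195), np.float64(-0.0), np.float64(-0.209), np.float64(-0.119), np.float64(-0.094), np.float64(0.15)] [573.  88. 148.] 143.2
```

>>> servo_tool(rows=[[-0.011,0,-0.012,-0.005,-0.007,0.007,16],[-0.033,0,-0.035,-0.017,-0.023,0.022,16],[-0.055,0,-0.058,-0.03,-0.039,0.038,16],[-0.077,0,-0.082,-0.043,-0.053,0.055,16],[-0.1,0,-0.105,-0.057,-0.064,0.073,16],[-0.12,0,-0.128,-0.07,-0.074,0.09,16],[-0.142,0,-0.151,-0.084,-0.082,0.107,16],[-0.163,0,-0.174,-0.098,-0.088,0.124,16],[-0.187,0,-0.2,-0.113,-0.093,0.142,16],[-0.195,0,-0.209,-0.119,-0.094,0.15,16]])

```text
t: 9.15
ee_pos: [615.8, 87.7, 144.1]
orientation: [0.398, 2.435, -0.167]
ft_force: [-1.8, -0.1, -1.1]
width: 22.3
grasp_force: 30.0
```

```bash
python3 plan.py 180 225 .17 .15 162 170 9 | cut -c1-200
```

```text
9.15 [583.61645081  99.29868104 185.53062752] 22.301566124857835 29.999992847442627 [-1.8 -0.1 -1.1] [ 0.35  0.37  2.1  -1.31  0.43  0.27]
model (array([572.54261545,  87.90865032, 148.41146743]), np.float64(143.15604955533337))
[np.float64(-0.023), np.float64(-0.046), np.float64(-0.008), np.float64(0.113), np.float64(-0.078), np.float64(0.138)] [575.  83. 148.] 144.6
[np.float64(-0.03), np.float64(-0.046), np.float64(-0.016), np.float64(0.1), np.float64(-0.094), np.float64(0.153)] [577.  78. 147.] 146.1
[np.float64(-0.037), np.float64(-0.046), np.float64(-0.024), np.float64(0.086), np.float64(-0.108), np.float64(0.168)] [580.  74. 147.] 147.5
[np.float64(-0.044), np.float64(-0.047), np.float64(-0.031), np.float64(0.072), np.float64(-0.121), np.float64(0.184)] [583.  69. 146.] 148.9
[np.float64(-0.051), np.float64(-0.047), np.float64(-0.039), np.float64(0.057), np.float64(-0.132), np.float64(0.2)] [586.  65. 145.] 150.2
[np.float64(-0.057), np.float64(-0.047), np.float64(-0.047), np.float64(0.043), np.float64(-0.143), np.float64(0.216)] [590.  61. 145.] 151.6
[np.float64(-0.064), np.float64(-0.047), np.float64(-0.055), np.float64(0.028), np.float64(-0.152), np.float64(0.233)] [593.  57. 144.] 152.9
[np.float64(-0.071), np.float64(-0.047), np.float64(-0.063), np.float64(0.012), np.float64(-0.16), np.float64(0.25)] [597.  54. 143.] 154.2
[np.float64(-0.078), np.float64(-0.047), np.float64(-0.07), np.float64(-0.003), np.float64(-0.167), np.float64(0.267)] [601.  51. 143.] 155.5
```

```bash
cat > kin.py <<'E'
from h import *
from scipy.optimize import least_squares
S=[([1.137,.423,1.63,0,1.089,-.019],[251.6,571.45,188.8],[-.6468,-3.0739,.00237]),
([1.158,.5432,1.6728,-.671,1.3689,.7506],[392.39,405.29,189.5],[1.028,2.207,-.403]),
([.8,.495,1.833,-.863,1.1,.628],[536.3,236.4,167.1],[1.03,2.204,-.402]),
([.61,.57,1.86,-1.0,.93,.63],[605.7,152.3,118.0],[1.028,2.204,-.403]),
([.55,.52,1.99,-1.16,.8,.65],[592.7,116.2,115.2],[.878,2.256,-.347]),
([.35,.37,2.1,-1.31,.43,.27],[615.8,87.7,144.1],[.398,2.435,-.167])]
r=lambda ax,a:R.from_rotvec(a*np.eye(3)[ax]).as_matrix()
def fk(q,g):
    d1,a1,a2,a3,d4,d6,lat,s4,s6,c6=g
    A=r(2,q[0]); B=A@r(1,q[1]); C=B@r(1,q[2]); D=C@r(2,q[3]*np.sign(s4)); E=D@r(1,q[4]); F=E@r(2,q[5]*np.sign(s6)+c6)
    p=np.array([0,0,d1])+A@[a1,lat,0]+B@[0,0,a2]+C@[a3,0,d4]+F@[0,0,d6]
    return p,F
def res(g,s4,s6):
    g=np.r_[g[:7],s4,s6,g[7]]; o=[]
    for q,p,w in S:
        P,F=fk(q,g); o+=list((P-p)/3)+list(R.from_matrix(F.T@R.from_rotvec(w).as_matrix()).as_rotvec()*100)
    return np.array(o)
def fit():
    best=None
    for s4 in (1,-1):
        for s6 in (1,-1):
            for c in (0,1.57,3.14,-1.57):
                f=least_squares(res,[300,0,400,0,400,250,0,c],args=(s4,s6))
                if best is None or f.cost<best[0]: best=(f.cost,np.r_[f.x[:7],s4,s6,f.x[7]])
    return best
LO=np.array([-3,-.9,.09,-1.31,.11,-2.54]);HI=np.array([3,2.11,2.58,4.45,2.69,2.54])
def ik(p,H,q0,g):
    f=least_squares(lambda q:np.r_[(fk(q,g)[0]-p)/3,R.from_matrix(fk(q,g)[1].T@H).as_rotvec()*100],np.clip(q0,LO+.01,HI-.01),bounds=(LO,HI)); return f.x,f.cost
E
python3 - <<'E'
from kin import *
c,g=fit(); print(c,g.round(2)); np.save('g.npy',g)
print(np.abs(res(np.r_[g[:7],g[9]],g[7],g[8])).reshape(-1,6).round(1))
q=now()[2]['qpos']; off=np.array([.47,-.23,-53.69])
for D,l in ((200,.2),(240,.15),(240,0)):
  k,a=knob(D,l)
  for az in (165,175,185,200,215):
    for b in (.75,.6,.5,.4):
      H=hand(az,b); x,cc=ik(k-H@off,H,[.2,.4,2,0,.5,0],g); print(D,az,b,x.round(2),round(cc,2))
E
```

```text
1.9040956073828583 [306.54   4.15 567.78  80.71 479.09 341.88  11.05   1.     1.     1.57]
[[0.2 0.2 0.  0.1 0.  0.2]
 [0.1 0.  0.1 0.  0.  0.2]
 [0.1 0.1 0.3 0.  0.  0.1]
 [0.5 0.7 0.2 0.2 0.5 0. ]
 [0.4 0.9 0.1 0.6 0.1 0.3]
 [0.1 0.7 0.1 0.5 0.3 0.1]]
200 165 0.75 [ 0.25  0.39  2.1  -1.31  0.33  0.15] 69.53
200 165 0.6 [ 0.23  0.4   2.11 -1.26  0.28  0.09] 0.0
200 165 0.5 [ 0.2   0.39  2.06 -0.75  0.32 -0.43] 0.0
200 165 0.4 [ 0.18  0.4   2.   -0.43  0.41 -0.76] 0.0
200 175 0.75 [ 0.17  0.36  2.12 -1.31  0.15 -0.06] 82.96
200 175 0.6 [ 0.16  0.39  2.13 -1.31  0.15 -0.05] 0.01
200 175 0.5 [ 0.15  0.38  2.08 -0.54  0.22 -0.83] 0.0
200 175 0.4 [ 0.14  0.39  2.02 -0.25  0.36 -1.12] 0.0
200 185 0.75 [ 0.16  0.36  2.13 -1.31  0.11 -0.2 ] 105.56
200 185 0.6 [ 0.11  0.37  2.11 -0.14  0.11 -1.41] 11.74
200 185 0.5 [ 0.1   0.38  2.08 -0.03  0.18 -1.53] 0.0
200 185 0.4 [ 0.1   0.39  2.02 -0.01  0.33 -1.55] 0.0
200 200 0.75 [ 0.08  0.35  2.11  0.77  0.11 -2.54] 161.08
200 200 0.6 [ 0.05  0.37  2.09  0.73  0.19 -2.54] 22.91
200 200 0.5 [ 0.02  0.38  2.07  0.65  0.26 -2.5 ] 0.0
200 200 0.4 [ 0.0
[... 1789 characters left out ...]
01 -0.29  0.24 -1.12] 0.0
240 185 0.75 [ 0.13  0.48  2.06 -1.31  0.11 -0.22] 230.02
240 185 0.6 [ 0.01  0.5   2.06  0.9   0.11 -2.54] 49.17
240 185 0.5 [ 0.04  0.51  2.05  0.23  0.11 -1.84] 3.18
240 185 0.4 [ 0.05  0.51  2.01  0.07  0.22 -1.67] 0.0
240 200 0.75 [ 0.05  0.48  2.04  0.74  0.11 -2.54] 296.12
240 200 0.6 [ 0.03  0.5   2.04  0.71  0.15 -2.54] 80.52
240 200 0.5 [ 0.    0.51  2.03  0.68  0.21 -2.54] 12.87
240 200 0.4 [-0.01  0.52  2.    0.51  0.28 -2.39] 0.0
240 215 0.75 [ 0.06  0.47  2.01  0.56  0.2  -2.54] 563.78
240 215 0.6 [ 0.03  0.49  1.99  0.51  0.29 -2.54] 247.07
240 215 0.5 [ 0.01  0.51  1.97  0.47  0.35 -2.54] 108.48
240 215 0.4 [-0.01  0.52  1.94  0.43  0.41 -2.54] 26.68
```

```bash
cat >> kin.py <<'E'
HAT=PIN-Rz(YAW)@[-50,40]; YH=np.r_[Rz(YAW)@[0,1],0]
def clear(k,H):
    e=np.r_[HAT+Rz(YAW)@[-143,0],341]; n=np.cross(H[:,2],YH); n/=np.linalg.norm(n)
    return abs((e-k)@n)
OFF=np.array([.47,-.23,-53.69])
E
python3 - <<'E'
from kin import *
g=np.load('g.npy'); 
for D,l in ((190,.2),(215,.15),(240,.1),(240,0)):
  k,a=knob(D,l); print(D,l,k.round(),round(a))
  for az in (115,125,135,145,155,165):
    for b in np.arange(.8,.35,-.05):
      H=hand(az,b); x,cc=ik(k-H@OFF,H,[.4,.4,2,-.8,.5,0],g)
      if cc<.05 and x[3]>-1.24 and x[4]>.16: print(az,b.round(2),x.round(2),'clear',clear(k,H).round()); break
E
```

```text
190 0.2 [580.  77. 157.] 146
115 0.8 [ 0.47  0.59  1.87 -1.    1.02  0.73] clear 96.0
125 0.8 [ 0.47  0.55  1.95 -1.13  0.9   0.72] clear 109.0
135 0.75 [ 0.43  0.5   2.02 -1.22  0.75  0.64] clear 111.0
145 0.65 [ 0.36  0.45  2.05 -1.18  0.57  0.41] clear 102.0
155 0.6 [ 0.3   0.41  2.08 -1.17  0.43  0.2 ] clear 98.0
165 0.55 [ 0.24  0.39  2.09 -1.01  0.3  -0.15] clear 91.0
215 0.15 [593.  58. 143.] 153
115 0.8 [ 0.43  0.61  1.87 -1.04  0.99  0.74] clear 89.0
125 0.8 [ 0.42  0.58  1.95 -1.18  0.87  0.73] clear 104.0
135 0.7 [ 0.37  0.52  2.   -1.19  0.68  0.57] clear 98.0
145 0.6 [ 0.29  0.47  2.03 -1.12  0.52  0.3 ] clear 88.0
155 0.6 [ 0.25  0.45  2.07 -1.24  0.39  0.24] clear 91.0
165 0.55 [ 0.19  0.43  2.08 -1.07  0.26 -0.12] clear 84.0
240 0.1 [610.  43. 128.] 159
115 0.8 [ 0.39  0.65  1.85 -1.06  0.96  0.74] clear 81.0
125 0.8 [ 0.39  0.61  1.93 -1.21  0.84  0.74] clear 97.0
135 0.7 [ 0.33  0.56  1.98 -1.24  0.66  0.59] clear 90.0
145 0.6 [ 0.26  0.51  2.01 -1.16  0.49  0.32] clear 78.0
155 0.55 [ 0.2   0.48  2.03 -1.09  0.36  0.05] clear 73.0
165 0.55 [ 0.15  0.47  2.06 -1.13  0.23 -0.09] clear 74.0
240 0 [605.  44.  99.] 159
115 0.8 [ 0.4   0.69  1.86 -1.1   0.94  0.81] clear 101.0
125 0.75 [ 0.37  0.65  1.93 -1.21  0.79  0.76] clear 109.0
135 0.65 [ 0.31  0.6   1.98 -1.23  0.61  0.59] clear 101.0
145 0.55 [ 0.24  0.55  2.   -1.14  0.45  0.3 ] clear 87.0
155 0.5 [ 0.19  0.53  2.02 -1.04  0.33  0.01] clear 81.0
165 0.5 [ 0.15  0.52  2.05 -1.07  0.22 -0.15] clear 82.0
```

Run:
```python
from h import *
OFF=np.array([.47,-.23,-53.69]); p,R0,o=now()
k,_=knob(180,.17); k2,_=knob(180,.2)
A=hand(162,.75); pa=k-A@OFF; B=hand(150,.58); r=rel(pa,A,k2-B@OFF,B); print(r)
for n,(P,Q) in dict(planned=(pa,A),measured=(p,R0)).items():
    print(n,P+Q@(r[3:]*200),R.from_matrix(Q@R.from_rotvec(r[:3]*1.5).as_matrix()).as_rotvec())
```

```text
[ 0.086  0.113  0.11   0.01  -0.035 -0.028]
planned [600.56151806  71.68635774 112.18164243] [ 0.66608048  2.48665986 -0.19832292]
measured [608.69324793  82.77352102 147.33514045] [ 0.69360767  2.55081804 -0.22719571]
```

>>> servo_tool(rows=[[0.022,0.028,0.028,0.003,-0.009,-0.007,16],[0.043,0.056,0.055,0.005,-0.018,-0.014,16],[0.065,0.085,0.083,0.008,-0.026,-0.021,16],[0.086,0.113,0.11,0.01,-0.035,-0.028,16],[0.086,0.113,0.11,0.01,-0.035,-0.028,16]])

```text
t: 9.78
ee_pos: [610.2, 84.7, 147.8]
orientation: [0.692, 2.55, -0.224]
ft_force: [0.5, 0.9, -0.3]
width: 22.7
grasp_force: 30.0
```

```bash
sed -i 's/a0,a1,n=map(float,sys.argv\[1:8\])/a0,a1,n,b0,b1=map(float,sys.argv[1:10])/; s/H=hand(a0+(a1-a0)\*s2,.75)/H=hand(a0+(a1-a0)*s2,b0+(b1-b0)*s2)/; s/print(list(rel(p,R0,k-H@off,H)),k.round(),a.round(1))/print(rel(p,R0,k-H@off,H).tolist(),k.round(),a.round(1))/' plan.py
python3 plan.py 180 200 .2 .18 150 148 8 .58 .58
```

```text
9.775 [587.59809414  99.53910666 194.22423681] 22.698068523391587 30.00003844499588 [ 0.5  0.9 -0.3] [ 0.34  0.37  1.96 -0.75  0.62 -0.12]
model (array([574.65946729,  86.32250882, 156.91974952]), np.float64(143.15604955533337))
[-0.021, -0.042, 0.005, 0.088, -0.083, 0.161] [576.  84. 156.] 143.9
[-0.019, -0.042, 0.007, 0.081, -0.091, 0.17] [577.  82. 156.] 144.6
[-0.018, -0.042, 0.01, 0.073, -0.099, 0.179] [578.  79. 155.] 145.3
[-0.016, -0.042, 0.012, 0.065, -0.106, 0.187] [579.  77. 154.] 146.1
[-0.015, -0.042, 0.015, 0.058, -0.113, 0.196] [580.  75. 153.] 146.8
[-0.013, -0.042, 0.017, 0.05, -0.119, 0.205] [582.  73. 153.] 147.5
[-0.012, -0.042, 0.02, 0.042, -0.125, 0.214] [583.  71. 152.] 148.2
[-0.01, -0.042, 0.022, 0.034, -0.131, 0.223] [585.  68. 151.] 148.9
```

>>> servo_tool(rows=[[-0.001,-0.004,0.002,0.003,-0.01,0.016,16],[-0.003,-0.012,0.005,0.008,-0.03,0.05,16],[-0.004,-0.018,0.009,0.013,-0.048,0.082,16],[-0.005,-0.024,0.012,0.018,-0.066,0.114,16],[-0.007,-0.03,0.015,0.023,-0.084,0.145,16],[-0.008,-0.035,0.018,0.027,-0.102,0.175,16],[-0.009,-0.039,0.02,0.031,-0.117,0.2,16],[-0.01,-0.042,0.022,0.034,-0.128,0.217,16],[-0.01,-0.042,0.022,0.034,-0.131,0.223,16],[-0.01,-0.042,0.022,0.034,-0.131,0.223,16]])

```text
t: 11.02
ee_pos: [608.9, 52.5, 106.0]
orientation: [0.709, 2.477, -0.213]
ft_force: [-1.7, 2.1, -0.5]
width: 22.5
grasp_force: 30.0
```

```bash
python3 plan.py 200 236 .18 .14 148 145 9 .58 .58
python3 - <<'E'
from h import *
im,d,i=grab('scene'); c=cv2.resize(im[120:270,130:330],None,fx=4,fy=4); cv2.imwrite('pics/s3.png',cv2.convertScaleAbs(c[:,:,::-1],alpha=1.6))
k,a=knob(200,.18); u=np.r_[np.cos(np.radians(a)),np.sin(np.radians(a)),0]
piv=k-u*(295*np.cos(.18)-34.5*np.sin(.18)); piv[2]=64.5
X=[piv]+[piv+u*s*np.cos(.18)+[0,0,s*np.sin(.18)] for s in (110,207.5,240,306)]+[np.r_[PIN,77]]
print(((proj(i,X)-[130,120])*4).round())
E
```

```text
11.025 [583.49183478  68.12607173 150.63641736] 22.536597564121035 30.000167191028595 [-1.7  2.1 -0.5] [ 0.3   0.44  2.04 -1.06  0.5   0.2 ]
model (array([584.55755832,  68.47395032, 151.25633156]), np.float64(148.85593720486264))
[0.002, -0.0, 0.004, -0.017, -0.004, 0.015] [587.  65. 150.] 149.9
[0.004, -0.0, 0.007, -0.029, -0.011, 0.03] [589.  62. 149.] 151.0
[0.006, -0.0, 0.011, -0.041, -0.018, 0.046] [592.  59. 147.] 152.1
[0.008, -0.0, 0.014, -0.053, -0.024, 0.061] [594.  56. 146.] 153.1
[0.01, -0.0, 0.017, -0.065, -0.029, 0.077] [597.  54. 145.] 154.2
[0.012, -0.0, 0.02, -0.077, -0.034, 0.092] [600.  51. 144.] 155.2
[0.014, -0.0, 0.024, -0.089, -0.037, 0.108] [603.  49. 142.] 156.3
[0.016, -0.0, 0.027, -0.102, -0.04, 0.123] [606.  46. 141.] 157.3
[0.019, -0.0, 0.03, -0.114, -0.043, 0.139] [609.  44. 140.] 158.3
[[508.  24.]
 [473. 147.]
 [438. 268.]
 [426. 311.]
 [400. 403.]
 [443. 277.]]
```

View pics/s3.png

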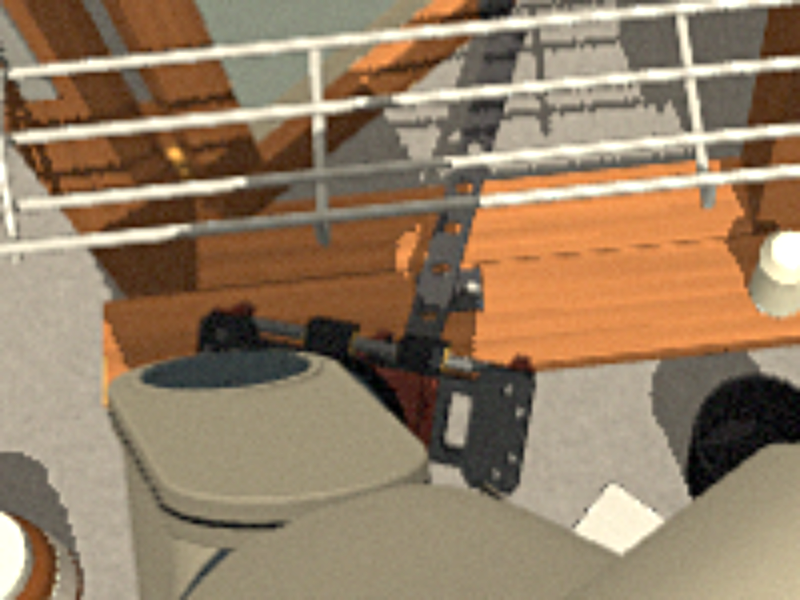

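The scene view shows the window well open, with the bar where the model predicted: hole 4 near (440,265) and the pin under the bar. Continuing.

>>> servo_tool(rows=[[0.002,0,0.004,-0.012,-0.003,0.01,16],[0.004,0,0.007,-0.026,-0.01,0.027,16],[0.006,0,0.011,-0.041,-0.018,0.046,16],[0.008,0,0.014,-0.053,-0.024,0.061,16],[0.01,0,0.017,-0.065,-0.029,0.077,16],[0.012,0,0.02,-0.077,-0.034,0.092,16],[0.014,0,0.024,-0.089,-0.037,0.108,16],[0.016,0,0.027,-0.102,-0.04,0.123,16],[0.019,0,0.03,-0.114,-0.043,0.139,16],[0.019,0,0.03,-0.114,-0.043,0.139,16]])

```text
t: 12.32
ee_pos: [634.0, 26.6, 95.4]
orientation: [0.777, 2.459, -0.233]
ft_force: [1.6, -0.3, -1.2]
width: 22.4
grasp_force: 30.0
```

```bash
python3 plan.py 236 240 .14 .1 145 145 4 .58 .58
python3 - <<'E'
from h import *
im,d,i=grab('scene'); c=cv2.resize(im[160:220,200:290],None,fx=8,fy=8,interpolation=cv2.INTER_CUBIC); c=cv2.convertScaleAbs(c[:,:,::-1],alpha=1.8)
im,d,j=grab('wrist'); w=cv2.resize(im[90:340,180:380,::-1],None,fx=1.6,fy=1.6); w=cv2.convertScaleAbs(w,alpha=1.6)
o=np.zeros((480,720,3),np.uint8); o[:]=c
o=np.hstack([cv2.resize(o,(480,320)),cv2.resize(w,(256,320))]); cv2.imwrite('pics/m4.png',o); cv2.imwrite('pics/m4s.png',c)
P=[np.r_[PIN,77]]
print('pin in s crop(480x320)',(proj(i,P)-[200,160])*480/90,'in wrist',(proj(j,P)-[180,90])*1.28+[480,0])
E
```

```text
12.325 [609.48444512  43.54923891 140.0325973 ] 22.411453896409633 29.99958246946335 [ 1.6 -0.3 -1.2] [ 0.25  0.48  2.   -1.06  0.5   0.2 ]
model (array([608.83351289,  43.96230939, 139.82767069]), np.float64(158.30673452422383))
[-0.001, 0.0, -0.001, 0.01, -0.001, 0.012] [609.  44. 137.] 158.6
[-0.001, 0.0, -0.001, 0.017, -0.001, 0.025] [609.  43. 134.] 158.8
[-0.001, 0.0, -0.001, 0.023, -0.002, 0.038] [609.  43. 131.] 159.1
[-0.001, 0.0, -0.001, 0.03, -0.003, 0.051] [610.  43. 128.] 159.3
pin in s crop(480x320) [[217.83043886 156.29085973]] in wrist [[620.74900829 187.45689847]]
```

View pics/m4.png

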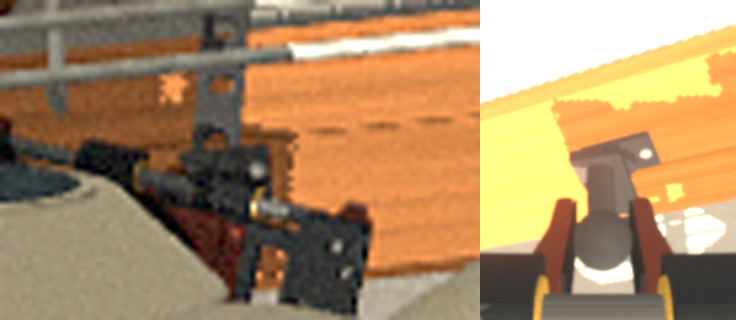

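Pictures are used up, so numbers and force from here on. In the last one the bar passes over the pin area, with a hole near (213,133) in the left crop and the pin predicted at (218,156). The knob is still firmly pinched.

Run:
```python
from h import *
p,R0,o=now(); im,d,i=grab('scene')
K=p+R0@[.47,-.23,-53.69]; 
def barpts(D,l):
    k,a=knob(D,l); u=np.r_[np.cos(np.radians(a)),np.sin(np.radians(a)),0]
    piv=k-u*(295*np.cos(l)-34.5*np.sin(l)); piv[2]=64.5
    return [piv+u*s*np.cos(l)+[0,0,s*np.sin(l)] for s in (207.5,240)]
print('holes 4,5 px',proj(i,barpts(236,.14)).round(1),'pin',proj(i,np.r_[PIN,77]).round(1))
g=im.astype(int); sub=im[165:195,232:254]
print('R-B'); 
for v in range(166,196): print(v,' '.join('%4d'%(g[v,u,0]-g[v,u,2]) for u in range(232,254)), ' | ', ' '.join('%3d'%g[v,u,1] for u in range(234,250)))
```

```text
holes 4,5 px [[240.9 175.8]
 [240.1 186.7]] pin [[240.8 189.3]]
R-B
166    3   10    9   22   23   19    0    1   13   36   35   26    7   -1   60   84   85   90   89   90   92   93  |   54  52  56  49  32  23  46  53  42  52  51  44  68  80  79  81
167   41   44   40   50   49   31    2    4    8   18   15   13    3   -4   70   99  100   95   94   94   96   96  |   49  46  54  40  32  24  26  27  45  51  45  47  69  87  83  86
168   55   54   58   57   60   36    5    0    2    0    6    5    3   -2   54   82   66   64   61   64   46   46  |   45  43  49  36  24  28  22  24  46  50  45  47  57  85  67  76
169   62   60   54   57   52   20    6    7    5    5   10   11   10    7   17   26   14   16   19   17   11   13  |   48  43  47  38  45  43  46  49  71  70  77  82  78  83  76  83
170   25   16   17   17   13   11   11   13   14   12    9   11    8    9    3    5    6    7    0    3    4    0  |   80  77  77  77  80  76  78  78  81  81  85  83  79  76  71  64
171   10    7    7    7   10   12   10    8   12   10    8    8    9    6    0   -2   -2   -8   13   12   34   32  |   80 
[... 3727 characters left out ...]
2   -5    2    0   -3   -9   -1   -1    5    6    4   12   16    2   21   60   50   50  |   13  23  28  16  10  15  15  11  16  19  19  16  24  75  90  54
193    5    1    4    1   -2   -6    0    2    3    1    4    2    2   -4   -7    6    8   -2   12   51   52   41  |   32  23  22   2  13   9  26  18  11   7  22   3   1  39  45  22
194    3    2    5    5   -4    1   -2   -1    4    0    2    3    2   -1    0   -5   -6   -1    6   52   50   45  |   42  41  23  13  16  30  29  31  31  23  19  21  14  12  10  10
195    8    2    5    3   16    0   -4   -4   -1    1    1    1    0    1   -7   -3   61   21   -5   49   54   48  |   38  41  33  15  11  14  33  29  32  30  36  24  22  16  64  34
```

Run:
```python
from h import *
import pickle
S=pickle.load(open('scene0.pkl','rb')); g=np.load('scene0.npz')['p'].astype(int)[...,1]
for v in range(186,195): print(v,g[v,236:254])
b=np.clip(g[187:194,237:246]-90,0,None); V,U=np.mgrid[187:194,237:246]
uv=[(b*U).sum()/b.sum(),(b*V).sum()/b.sum()]; print('pin px',uv,onz(S,[uv],77))
T=pickle.load(open('top0.pkl','rb')); t=np.load('top0.npz')['p'].astype(int)[...,1]
for v in range(171,181): print(v,t[v,250:266])
# bar hole offset at lifted state
k,a=knob(236,.14); zh=64.5+240*np.sin(.14)
print('hole5 obs',onz(S,[[239.9,186.5]],zh),'model',onz(S,[[240.1,186.7]],zh))
```

```text
186 [96 91 60 38 48 58 59 65 61 59 59 57 58 60 57 53 58 91]
187 [112  70  45  52  28  56  52  57  60  57  58  61  63  61  47  56  95 102]
188 [ 61  40  52  58  61 155  92  54  55  64  63  59  63  47  59  92  98  93]
189 [ 33  49  60  42 142 213 155  59  55  59  63  57  46  41  55  97  98  94]
190 [ 56  64  59  33 118 172 131  90  56  60  57  41  91  52  53  98 100  91]
191 [ 59  66  62  34  73 114 108  56  52  61  46  86 167 116  72  97  99  95]
192 [ 62  63  62  53  51  92  73  49  60  50  36 132 190 108  72 100 102  99]
193 [ 62  60  60  61  55  67  55  58  49  42  55  80 101  63  51 100 102  96]
194 [59 57 63 61 59 62 63 56 45 56 62 57 58 59 64 99 99 94]
pin px [np.float64(241.09163346613545), np.float64(189.34661354581672)] [[656.1635718   24.43706303  77.        ]]
171 [ 94  94 104 112 125 134 154 160 179 175 173 179 184 179 170 158]
172 [ 72  57  57  52  61  71  88  99 113 127 129 143 158 166 172 174]
173 [ 60  48  46  44  53  54  59  65  69  73  71  77  87  98 115 125]
174 [45 44 51 54 67 78 83 63 58 62 56 60 60 61 67 66]
175 [ 49  58  58  58  87 134 140  95  56  58  59  57  62  60  62  60]
176 [ 59  61  58  56  86 139 151 107  63  57  58  63  60  55  64  76]
177 [ 63  60  65  60  68 106 117  84  60  63  63  80  87  78  86  95]
178 [ 66  61  60  55  60  71  76  66  64  58  72 116 132 102  93 102]
179 [ 98  86  73  73  63  65  62  58  54  53  76 119 126  96  96 108]
180 [161 148 143 134 119 103  87  71  69  70  77  87  82  78  97 106]
hole5 obs [[655.52822598  25.8384017   97.99034751]] model [[654.82958951  25.53953149  97.99034751]]
```

```bash
sed -i 's/PIN=np.array(\[656.5,25.\])/PIN=np.array([656.2,24.6])/' h.py
python3 plan.py 236 240 .14 .1 145 145 4 .58 .56; echo; python3 plan.py 240 240 .1 .0 145 145 5 .56 .55
```

```text
12.475 [609.264233    43.6951056  140.11730167] 22.205463352517597 29.99955028295517 [ 1.1 -0.6 -2.3] [ 0.25  0.48  2.   -1.06  0.5   0.2 ]
model (array([608.53351289,  43.56230939, 139.82767069]), np.float64(158.30673452422383))
[-0.001, 0.003, -0.001, 0.011, -0.003, 0.013] [609.  43. 137.] 158.6
[-0.001, 0.007, -0.001, 0.019, -0.004, 0.026] [609.  43. 134.] 158.8
[-0.001, 0.01, -0.001, 0.026, -0.005, 0.039] [609.  43. 131.] 159.1
[-0.001, 0.013, -0.001, 0.034, -0.005, 0.052] [609.  42. 128.] 159.3

12.475 [609.264233    43.6951056  140.11730167] 22.205463352517597 29.99955028295517 [ 1.1 -0.6 -2.3] [ 0.25  0.48  2.   -1.06  0.5   0.2 ]
model (array([609.34477188,  42.28662398, 128.27850161]), np.float64(159.31978906512535))
[-0.001, 0.015, -0.001, 0.056, -0.007, 0.073] [608.  43. 122.] 159.3
[-0.001, 0.016, -0.001, 0.077, -0.008, 0.094] [607.  43. 117.] 159.3
[-0.001, 0.017, -0.001, 0.097, -0.009, 0.116] [606.  43. 111.] 159.3
[-0.001, 0.019, -0.001, 0.117, -0.01, 0.139] [605.  44. 105.] 159.3
[-0.001, 0.02, -0.001, 0.137, -0.011, 0.161] [605.  44.  99.] 159.3
```

>>> servo_tool(rows=[[0,0.003,0,0.011,-0.003,0.013,16],[0,0.007,0,0.019,-0.004,0.026,16],[0,0.01,0,0.026,-0.005,0.039,16],[0,0.013,0,0.034,-0.005,0.052,16],[0,0.013,0,0.04,-0.006,0.058,16],[0,0.014,0,0.048,-0.006,0.066,16],[0,0.015,0,0.056,-0.007,0.073,16],[0,0.015,0,0.063,-0.007,0.08,16],[0,0.015,0,0.07,-0.008,0.087,16],[0,0.015,0,0.07,-0.008,0.087,16]])

```text
t: 13.72
ee_pos: [630.8, 26.9, 73.0]
orientation: [0.783, 2.481, -0.225]
ft_force: [1.2, 0.2, -1.4]
width: 22.5
grasp_force: 30.0
```

```bash
python3 plan.py 240 240 .066 .0 145 145 6 .56 .55
```

```text
13.725 [607.16144933  43.24703985 118.30409517] 22.45386792532265 29.999771118164062 [ 1.2  0.2 -1.4] [ 0.24  0.52  2.   -1.07  0.47  0.22]
model (array([607.47326548,  42.99306873, 118.38075413]), np.float64(159.31978906512535))
[-0.001, -0.001, -0.0, 0.009, -0.001, 0.013] [607.  43. 115.] 159.3
[-0.001, 0.0, -0.0, 0.02, -0.001, 0.025] [606.  43. 112.] 159.3
[-0.001, 0.001, -0.0, 0.031, -0.002, 0.038] [606.  44. 109.] 159.3
[-0.001, 0.002, -0.0, 0.042, -0.002, 0.05] [606.  44. 105.] 159.3
[-0.001, 0.004, -0.0, 0.053, -0.003, 0.063] [605.  44. 102.] 159.3
[-0.001, 0.005, -0.0, 0.063, -0.003, 0.076] [605.  44.  99.] 159.3
```

Contact height now. I'll lower 6 mm and watch the force.

>>> servo_tool(rows=[[0,0,0,0.004,0,0.006,16],[0,0,0,0.009,-0.001,0.013,16],[0,0,0,0.014,-0.001,0.019,16],[0,0,0,0.02,-0.001,0.025,16],[0,0,0,0.02,-0.001,0.025,16]])

```text
t: 14.35
ee_pos: [629.8, 27.2, 66.5]
orientation: [0.783, 2.481, -0.225]
ft_force: [-1.4, 1.5, -1.2]
width: 22.6
grasp_force: 30.0
```

```bash
python3 plan.py 240 240 .044 .0 145 145 4 .56 .55
```

```text
14.35 [606.16769048  43.52887019 111.80186545] 22.590972594985654 29.999946355819702 [-1.4  1.5 -1.2] [ 0.24  0.53  2.   -1.1   0.46  0.25]
model (array([606.43048365,  43.38669161, 111.94242158]), np.float64(159.31978906512535))
[-0.001, -0.001, -0.0, 0.009, -0.0, 0.013] [606.  44. 109.] 159.3
[-0.001, 0.001, -0.0, 0.02, -0.001, 0.025] [606.  44. 105.] 159.3
[-0.001, 0.003, -0.0, 0.031, -0.001, 0.038] [605.  44. 102.] 159.3
[-0.001, 0.004, -0.0, 0.042, -0.002, 0.051] [605.  44.  99.] 159.3
```

>>> servo_tool(rows=[[0,0,0,0.005,0,0.007,16],[0,0,0,0.01,0,0.014,16],[0,0,0,0.016,-0.001,0.02,16],[0,0,0,0.022,-0.001,0.027,16],[0,0,0,0.028,-0.001,0.034,16],[0,0,0,0.034,-0.002,0.041,16],[0,0,0,0.04,-0.002,0.049,16],[0,0,0,0.042,-0.002,0.051,16]])

```text
t: 15.35
ee_pos: [628.9, 27.7, 54.7]
orientation: [0.783, 2.479, -0.225]
ft_force: [-6.4, 1.8, 13.2]
width: 22.6
grasp_force: 30.0
```

```bash
python3 plan.py 240 240 0 .0 145 145 1 .55 .55
python3 - <<'E'
from h import *
im,d,i=grab('scene'); g=im.astype(int)
k,a=knob(240,0); u=np.r_[np.cos(np.radians(a)),np.sin(np.radians(a)),0]
X=[k*[1,1,0]+[0,0,64.5]-u*(295-s) for s in (175,207.5,240)]; print('pred holes',proj(i,X).round(1))
for v in range(168,200): print(v,' '.join('%3d'%(g[v,x,0]-g[v,x,2]) for x in range(232,252)),'|',' '.join('%3d'%g[v,x,1] for x in range(234,250)))
E
```

```text
15.35 [605.10085271  44.11226244 100.0136248 ] 22.602442279354396 30.002224445343018 [-6.4  1.8 13.2] [ 0.24  0.55  2.01 -1.15  0.45  0.31]
model (array([604.74363543,  44.02343273,  99.        ]), np.float64(159.31978906512535))
[-0.0, 0.006, -0.0, 0.006, -0.001, 0.004] [605.  44.  99.] 159.3
pred holes [[242.3 168.7]
 [241.9 179.8]
 [241.5 191.2]]
168  85  88  86  87  91  67  19   0  11  90  97  98  36  -2  19  77  63  61  60  60 |  81  80  79  60  42  45  36  71  76  81  31  39  51  77  60  69
169  89  89  90  93  79  70  24   2  17  63  46  44  11   7   9  26  13  16  14  16 |  76  76  70  67  53  53  50  76  78  69  72  74  75  79  70  75
170  44  28  24  27  21  24  10   9   8  22  11  10   6  10   8   8   2   2   2  -1 |  74  82  77  76  72  70  73  72  78  74  72  72  73  67  66  65
171  11   6   5   0   4   5   8  11   8   8   7   7   7   6   4  -1  -5  -2  12  13 |  76  70  70  69  66  65  57  57  56  57  55  54  52  51  48  44
172   5  -1   1   0  -1   5   2   8   7   7   8   4   6   2  11  73  72  72  76  80 |  57  52  51  51  48  50  43  44  39  40  43  42  45  68  69  6
[... 3351 characters left out ...]
28  27  27  29  28  28  27  29  28 |  96  99  99 100 101 102 103 101 106 105 102 105 104 102 109 110
196  27  26  28  27  25  27  27  29  25  27  29  29  28  28  29  28  30  30  31  30 |  99  97 101 104  98 105 104 103 101 107 104 105 107 106 112 107
197  26  28  27  29  27  27  24  29  26  27  29  27  29  28  27  29  29  30  29  30 | 102 100 102 100 101 103 102 104 105 108 110 110 109 110 110 108
198  27  27  26  27  28  29  28  28  30  28  30  28  30  30  30  30  31  27  29  30 |  97 102 102 105 102 106 104 102 103 109 104 110 109 107 108 113
199  29  27  27  28  26  28  28  28  28  30  26  29  28  30  30  30  29  31  31  31 | 101 102 106 104 102 107 106 108 106 109 110 107 107 113 109 112
```

Knob height is 100 mm with 13 N upward, so the bar is resting on the collar with the pin through the hole. I'll ease off, open and retreat.

>>> servo_tool(rows=[[0,0,0,-0.002,0,-0.004,16],[0,0,0,-0.002,0,-0.004,24],[0,0,0,-0.002,0,-0.004,32],[0,0,0,-0.002,0,-0.004,45],[0,0,0,-0.002,0,-0.004,50],[0,0,0,-0.002,0,-0.03,50],[0,0,0,-0.002,0,-0.1,50],[0,0,0,-0.002,0,-0.2,50],[0,0,0,-0.002,0,-0.35,50],[0,0,0,-0.002,0,-0.5,50]])

```text
t: 16.65
ee_pos: [584.7, 58.3, 139.4]
orientation: [0.783, 2.481, -0.225]
ft_force: [-1.3, -0.6, -0.2]
width: 49.9
grasp_force: 0.0
```

Run:
```python
from h import *
p,R0,o=now(); print(o['t'],p,o['ft_force'].round(1),o['qpos'].round(2))
im,d,i=grab('wrist'); g=im.astype(int)
k,a=knob(240,0); u=np.r_[np.cos(np.radians(a)),np.sin(np.radians(a)),0]; base=k*[1,1,0]+[0,0,67]
print('px knob',proj(i,k),'ball surface pts:')
V,U=np.mgrid[0:420,0:560]; X=np.c_[U.ravel(),V.ravel()]; X=X[d[X[:,1],X[:,0]]>0]
r=ray(i,X)*d[X[:,1],X[:,0]][:,None]; P=(r-i['t'])@i['R']
q=P[np.linalg.norm(P-k,axis=1)<20]; q=q[q[:,2]>85]; 
from scipy.optimize import least_squares
f=least_squares(lambda c:np.linalg.norm(q-c,axis=1)-12,k,loss='soft_l1'); print('ball',len(q),f.x.round(1),'exp',k.round(1))
n=np.array([-u[1],u[0],0]); s=(P-base)@u; t=(P-base)@n
for a0 in range(-250,15,20):
    m=(abs(t)<8)&(s>a0)&(s<a0+20)&(P[:,2]>55)&(P[:,2]<85)&((g[X[:,1],X[:,0]].max(1)-g[X[:,1],X[:,0]].min(1))<30)
    if m.sum()>5: print(a0+295,m.sum(),np.median(P[m,2]).round(1),t[m].mean().round(1))
```

```text
16.65 [584.65229743  58.3195606  139.44638402] [-1.3 -0.6 -0.2] [ 0.33  0.35  2.05 -0.89  0.58  0.1 ]
px knob [[274.28577726 219.30798098]] ball surface pts:
ball 698 [606.1  44.7  97.7] exp [604.7  44.   99. ]
45 67 65.4 0.0
65 69 65.6 0.0
85 103 66.0 -0.1
105 68 66.0 0.1
125 91 66.0 0.1
145 106 66.0 0.1
165 100 65.6 0.4
185 129 65.9 -0.2
205 67 65.7 -1.4
225 52 65.8 -4.6
245 37 65.8 -6.5
265 59 65.8 -6.1
285 274 66.8 -2.5
305 18 65.4 -1.8
```

>>> servo_tool(rows=[[0,0,0,0,0,-0.1,60],[0,0,0,0,0,-0.25,60],[0,0,0,0,0,-0.4,60],[0,0,0,0,0,-0.5,60],[0,0,0,0,0,-0.5,60]])

```text
t: 17.32
ee_pos: [542.6, 89.1, 224.8]
orientation: [0.782, 2.479, -0.222]
ft_force: [-0.6, -0.2, 1.2]
width: 60.0
grasp_force: 0.0
```

Run:
```python
from h import *
o=np.load('top0.npz'); im,d,i=grab('top')
for n,(u,v) in dict(jam=(142,213),mug=(315,234),sauce=(385,238),plate=(428,256),salt=(331,196),spice=(360,201),spat=(281,250),spat2=(312,292)).items():
    s=np.s_[v-18:v+18,u-18:u+18]; a=np.abs(im[s].astype(int)-o['p'][s]).mean(2); b=np.abs(d[s]-o['d'][s]); print(n,np.median(a),np.median(b).round(1),(b>15).mean().round(2))
p,R0,ob=now(); print(ob['t'],p,ob['ft_force'].round(1))
```

```text
jam 55.0 3.7 0.11
mug 2.5 3.2 0.01
sauce 2.0 3.0 0.01
plate 1.3333333333333333 3.0 0.01
salt 1.6666666666666667 2.8 0.01
spice 1.6666666666666667 2.5 0.01
spat 1.6666666666666667 3.3 0.01
spat2 1.6666666666666667 3.1 0.01
17.375 [542.30889714  88.64443549 223.84253134] [ 0.4 -1.1 -1.2]
```

Run:
```python
from h import *
o=np.load('top0.npz'); im,d,i=grab('top')
for D in (o['d'],d):
    V,U=np.mgrid[190:240,118:168]; X=np.c_[U.ravel(),V.ravel()]; z=D[X[:,1],X[:,0]]; X=X[z>0]; z=z[z>0]
    P=(ray(i,X)*z[:,None]-i['t'])@i['R']; q=P[(P[:,2]>85)&(P[:,2]<115)]; print(len(q),q.mean(0).round(1),q.min(0).round(),q.max(0).round())
print(ctrl.close_job())
```

```text
468 [573.4 346.3 101.2] [541. 316.  85.] [607. 380. 112.]
467 [573.3 346.3 101. ] [542. 316.  85.] [608. 379. 112.]
the job is handed in; nothing more can be done
None
```

The window is open, the stay's last hole is over the pin with the bar lying flat, the things on the counter and sill are where they were, and the job is handed in.

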